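Ice a drinks shaker, put on its strainer top and lift the cap to vent it

ROBOT

A 6-joint arm with a two-finger parallel gripper is mounted at the origin on the work surface. World frame = base frame: x ahead of the robot, y to its left, z up, the work surface at z = 0. Lengths are in m, angles in rad, forces in N, time in s.
With the tool pointing down it reaches from about 0.375 to 0.9 m from the base axis. Payload 3.1 kg.
Tool frame: the origin (TCP) lies at the very end of the fingers, on their centre line; the grasp point (between the pads) lies 19 mm behind it (robot.grip_depth is the distance from the TCP to the grasp point, in m); z points along the fingers, y is the direction in which the jaws open and shut (so a half turn about z gives the same grasp; the last joint's range is limited). The gripper opens to 87 mm and grips with 3 to 60 N. Pads are 19 mm wide; open, the fingers measure 117 mm over their backs; the gripper's body (75 mm by 190 mm) begins 51 mm behind the grasp point.
Start: joints at [-1.333, 0.527, 1.433, -0, 1.181, -0.178], TCP at [0.253, -0.571, 0.223] pointing down, gripper open.
Joint ranges: [-3.08, 3.08], [-0.75, 2.2], [0.22, 2.44], [-1.43, 4.57], [0, 2.65], [-2.85, 2.85]. Speed limits (rad/s): [2.79, 2.79, 3.14, 3.14, 3.14, 3.14].

INTERFACE

Orientations are given as a unit quaternion [x, y, z, w].
In Python, from rig import robot gives the robot as it stands.
- The arm moves only by the tool drive_tool, never from a script. Its argument "series" is a list of rows, each a list of 7 numbers: the shift along the tool's x, y, z in m, then the turn, a rotation vector about the tool's x, y, z in degrees, then the opening, from 0 (shut) to 1 (fully open). A call has 1 to 5 rows; each row shifts and turns the commanded pose from where the row before left it, along the tool's axes as they then stand; what a row does not reach is not made up. A row lasts 1/8 s, in which the tool goes at most 62.5 mm and 10.7 degrees, less where a joint would pass 70% of its speed; a pose out of reach is approached as far as the arm can. A call is refused whole if a number of a shift passes 0.0625 or a number of a turn 10.7, either way. A call with a gripper value outside its range is refused whole. The fingers move at their own pace and stop on an object; "squeeze" is the grip in N (left out, the last holds). Time passes only in rows, so rows that do not move let the fingers close. It gives the time, the measured TCP pose, the force and the opening at its end, in the units of the state.
- robot.get_obs(): the state, without advancing time (a new reading comes with each control period).
- robot.camera(name): name is "scene" or "top" or "wrist"; returns (picture, depth): 384x512x3 uint8, blue, green, red; 384x512 float32, m along the optical axis (not along the pixel's ray), 0 where there is no reading.
- robot.camera_model(name): a dict with "fx", "fy", "cx", "cy" (pixels), "R" (3x3) and "t" (3): a world point X has camera coordinates R X + t. Camera axes: x right, y down, z forward; pixel columns grow to the right and rows downward; lengths in m; the calibration is good to about 2 mm. A picture is of the moment at which its call begins: read the wrist's pose just before it. camera_model takes no time and is no camera call; for the wrist camera it gives the pose at the moment of the call.
- robot.hand_in(): hands the job in, once; it reports no verdict.
The state is a dict: "time": time; "q": joint angles; "joint_velocities": joint speeds; "joint_torque": joint torques, N m; "position": TCP position; "tool_rot": TCP orientation; "ft_force": force on the tool from outside, world axes, zero at the start; "moment": the same for the moment, N m; "grip_width": finger opening in m.
Only numpy, scipy, OpenCV 4.12 (cv2) and the standard library are available. Lean on these libraries where they do the work, as an engineer would, in place of code of your own. Each camera call takes 0.05 s, during which the arm holds its last target. There are 200 camera calls.

TASK

Ice the shaker: swing the ice dispenser's red-handled lever back to its stop, let the three ice balls run down into the shaker, and let the lever spring all the way home. Then lower the shaker's top, the strainer with its cap still on it as one piece, onto the shaker until it sits fully home, and lift the cap alone off the strainer to let the trapped air out, without disturbing the seated strainer or the shaker. Finish while holding the cap in the gripper, over the shaker and a few centimetres clear of the strainer's spout; do not put it down or let go, and leave the other things on the counter alone.

Things in the scene. Friction and masses are not known exactly. Their poses are not given: they have to be found in the camera images.
- dispenser: Fixed ice dispenser. Origin on the counter under the spot on its drip tray (12 mm high) where the shaker stands; its +x runs level from there to the steel hopper (front at x 225 mm, 210 mm wide, 327 mm high). An open trough 42 mm wide slopes from the hopper down to a low lip at x 50 mm, 164 to 173 mm high (walls 200 mm from x 62 mm on); a gate across it at x 120 mm holds back three ice balls.
- gate_lever (a joint): Lever angle (rad): 0 at rest (upright, gate shut), 0.9 at its stop, the handle leaning back towards the hopper and the gate lifted. A spring returns it: about 2.2 N at the handle bar at rest, 5.6 N at the stop. The ice runs only with the lever near its stop and takes up to a second.
- lever_bar (a point): Middle of the red handle bar: level round bar, 16 mm diameter, 80 mm long along the dispenser's y, on a flat steel arm 14 mm wide, 80 mm above the axle, 335 mm above the counter at rest. It swings towards the dispenser's +x (63 mm back, 30 mm down at the stop). The point turns with the lever.
- lever_hinge (a point): Middle of the lever's axle, 255 mm above the counter; the axle runs along the dispenser's y. Steel cheeks 48 mm apart carry it.
- ice0_center (a point): Centre of the ice ball next to the gate: clear pale ball, 30 mm diameter, 13 g.
- ice1_center (a point): Centre of the second ice ball, 30 mm diameter.
- ice2_center (a point): Centre of the third ice ball, 30 mm diameter, highest up the trough.
- shaker_mouth (a point): Centre of the open shaker's mouth, in the plane of its rim: loose brushed steel tin, about 0.3 kg, 140 mm tall, tapering from 60 mm diameter at the foot to 82 mm at the rim, 76 mm inside. It stands on the drip tray, mouth 152 mm above the counter; z is its axis.
- strainer_neck (a point): Middle of the neck of the loose steel strainer (inner lid), 0.11 kg, z its axis. From the foot up: plug 71.6 mm diameter, 14 mm tall, bevelled (enters the shaker); rim 84 mm, 4 mm thick (rests on the shaker's rim); cone to 30 mm; straight neck 46 mm diameter, 30 to 60 mm (grip here); spout 33 mm, to 84 mm, inside the cap. This point is 46 mm above the foot; the foot starts 8 mm above the counter.
- strainer_rim (a point): Centre of the underside of the strainer's rim, 14 mm above its foot. It comes level with shaker_mouth when the strainer is fully home.
- cap_center (a point): Centre of the loose black plastic cap (outer lid), 35 g: closed on top, open below, 41 mm diameter, 30 mm tall. It sits loosely over the spout, resting on the top of the neck, its centre 29 mm above strainer_neck; only its weight holds it, so lifting it lifts nothing else. It is clear of the spout once raised 24 mm.
- mat: Black rubber mat, 150 x 150 x 8 mm, fixed; origin under its middle. The strainer with its cap stands near its middle.
- pump_middle (a point): Bystander: syrup bottle, 76 mm diameter, with a black pump, 325 mm tall; this point is on its axis 110 mm up. Its pump spout reaches 80 mm out along its own -x.
- tub_middle (a point): Bystander: round tub, 68 mm diameter, 85 mm tall, orange label, white lid; this point is its centre.
- jigger_middle (a point): Bystander: copper double-cone measure, 42 mm diameter, 85 mm tall; this point is its centre.

How it is judged:
By the outcome, as a careful person would: the job done as asked, in the order asked, and still so for the second after the job is handed in, while the arm keeps its last pose, push and grip.
It also fails if it takes over 72 s, if anything falls off the work surface, if the arm or the gripper's body presses on something with over 40 N, if the wrist force passes 120 N, or if a joint passes its speed limit or range.

## Working session

There is one attempt and no reset: what is moved stays moved. The work goes in short steps, Python scripts to look and compute and a tool call to move; the robot and the scene stay as the last step left them, time stands still between calls to the robot, and variables do not carry over. Pictures are saved under pics/ and viewed, about 8 in all and at most 12, crops included, and the job is handed in when it is done.

Besides the shell and the picture viewer there is one more tool, called after ">>>" as name(argument=value, ...) on one line, values as JSON. drive_tool: Moves the arm, as the interface text tells. Its arguments: {"type":"object","properties":{"series":{"type":"array"},"squeeze":{"type":"number"}},"required":["series"]}

```bash
mkdir -p pics
cat > h.py <<'E'
import numpy as np, cv2
from rig import robot
def grab(n,f=None):
    m=robot.camera_model(n); p,d=robot.camera(n)
    if f: cv2.imwrite('pics/'+f,p); np.savez('pics/'+f[:-4],p=p,d=d,**{k:np.array(v) for k,v in m.items()})
    return p,d,m
def cloud(d,m):
    v,u=np.mgrid[:d.shape[0],:d.shape[1]]
    c=np.stack([(u-m['cx'])/m['fx']*d,(v-m['cy'])/m['fy']*d,d],-1)
    return (c-np.array(m['t']))@np.array(m['R'])
E
python3 - <<'E'
from h import *
o=robot.get_obs(); print({k:np.round(v,3) for k,v in o.items()})
a=grab('scene','s0.png');b=grab('top','t0.png')
for x in(a,b): print(x[2])
cv2.imwrite('pics/st.png',np.vstack([cv2.resize(a[0],(400,300)),cv2.resize(b[0],(400,300))]))
E
```

```text
{'time': np.float64(0.0), 'q': array([-1.332,  0.528,  1.434, -0.   ,  1.181, -0.178]), 'joint_velocities': array([-0.001, -0.001,  0.001,  0.   , -0.001, -0.001]), 'joint_torque': array([ 2.0000e-03, -4.4004e+01, -1.7659e+01,  6.4000e-02,  5.8000e-02,
       -0.0000e+00]), 'position': array([ 0.253, -0.571,  0.222]), 'tool_rot': array([ 0.978,  0.207, -0.   , -0.001]), 'ft_force': array([ 0.741, -0.783, -0.363]), 'moment': array([-0.043, -0.038,  0.   ]), 'grip_width': np.float64(0.087)}
{'fx': 492.2128961902237, 'fy': 492.2128961902237, 'cx': 251.38030534188815, 'cy': 194.10954942887608, 'R': array([[ 0.53428509,  0.84504336, -0.02100377],
       [ 0.55560624, -0.36979556, -0.74468312],
       [-0.63705663,  0.38620327, -0.66708762]]), 't': array([-0.38319039, -0.12759825,  1.68588357])}
{'fx': 388.32672132978195, 'fy': 388.32672132978195, 'cx': 250.0481360101381, 'cy': 191.41804269955782, 'R': array([[-5.53975205e-03, -9.99582338e-01,  2.83630112e-02],
       [-9.80569148e-01, -1.32022658e-04, -1.96173722e-01],
       [ 1.96095532e-01, -2.88986474e-02, -9.80158870e-01]]), 't': array([0.06653907, 0.63533421, 1.13220455])}
```

View pics/s0.png

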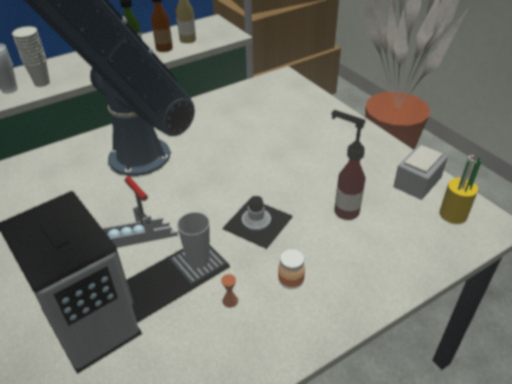

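View pics/t0.png

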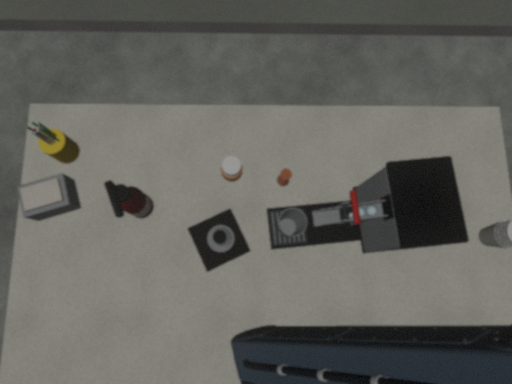

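The top view shows the mat, strainer and cap at about (220,238), the shaker at (290,222), the red bar at (354,207) and the hopper on the right; bystanders are the tub (232,168), jigger (285,177) and pump (130,200). Next I measure them from depth.

Run:
```python
from h import *
z={}
for n,f in(('top','t0'),('scene','s0')):
    L=np.load(f'pics/{f}.npz'); X=cloud(L['d'],L); p=L['p'].astype(int); d=L['d']; z[n]=(X,p)
    ok=d>0
    red=ok&(p[...,2]>110)&(p[...,1]<60)&(p[...,0]<70)&(X[...,2]>.25)&(X[...,2]<.4)
    P=X[red]; print(n,'red',len(P),P.mean(0).round(4),P.min(0).round(3),P.max(0).round(3))
    if len(P)>5:
        w=np.linalg.svd(P[:,:2]-P[:,:2].mean(0))[2][0]; print(' dir',w, np.ptp((P-P.mean(0))[:,:2]@w))
X,p=z['top']
def box(u0,u1,v0,v1,z0,z1):
    P=X[v0:v1,u0:u1].reshape(-1,3); return P[(P[:,2]>z0)&(P[:,2]<z1)]
for nm,b in dict(shk=(265,315,200,250,.143,.165),cap=(200,245,215,260,.105,.125),hop=(360,480,140,260,.31,.345),rimdisc=(195,250,210,265,.022,.034),tub=(215,245,150,185,.07,.1),jig=(272,295,163,190,.07,.1),pump=(100,160,175,222,.18,.36)).items():
    P=box(*b)
    if not len(P): print(nm,'none');continue
    r=cv2.minAreaRect(P[:,:2].astype(np.float32)*1000); c=cv2.minEnclosingCircle(P[:,:2].astype(np.float32)*1000)
    print(nm,len(P),P.mean(0).round(4),'rect',np.round(r[0]),np.round(r[1]),round(r[2],1),'circ',np.round(c[0],1),round(c[1],1))
# mat
P=box(180,260,200,280,.004,.012); m=cv2.minAreaRect(P[:,:2].astype(np.float32)*1000);print('mat',m)
```

```text
top red 109 [ 0.5435 -0.1719  0.3408] [ 0.507 -0.178  0.336] [ 0.581 -0.166  0.345]
 dir [-0.99643424 -0.08437297] 0.07433923013231117
scene red 99 [ 0.5458 -0.1758  0.3426] [ 0.508 -0.181  0.338] [ 0.582 -0.169  0.346]
 dir [0.99574251 0.09217835] 0.07465050868286745
shk 131 [ 0.5327 -0.0577  0.151 ] rect [528. -59.] [95. 80.] 62.1 circ [533.1 -61.8] 49.8
cap none
hop 5866 [ 0.5584 -0.356   0.3177] rect [ 557. -310.] [216. 266.] 5.4 circ [ 558.3 -325.8] 153.8
rimdisc 322 [0.4951 0.1543 0.0275] rect [496. 154.] [80. 80.] 0.2 circ [495.6 155.2] 41.9
tub 304 [0.7124 0.1219 0.0837] rect [713. 122.] [59. 58.] 28.8 circ [713.8 122.3] 30.0
jig 107 [ 0.6858 -0.045   0.0839] rect [685. -46.] [32. 34.] 0.2 circ [686.1 -44.1] 18.7
pump 577 [0.5793 0.3953 0.2857] rect [573. 396.] [100.  33.] 11.4 circ [573.  395.6] 51.4
mat ((497.0513916015625, 154.89488220214844), (238.7567138671875, 244.39627075195312), 89.63716125488281)
```

>>> drive_tool(series=[[0,0,-0.05,0,0,-10,0.5],[0,0,-0.05,0,0,-10,0.5],[0,0,-0.05,0,0,-10,0.5],[0,0,-0.05,0,0,-10,0.5],[0,0,0,0,0,-10,0.5]])

```text
time: 0.72
position: [0.2535, -0.5732, 0.4279]
tool_rot: [0.797, 0.603, -0.002, 0.005]
ft_force: [0.2, -0.0, -1.4]
grip_width: 0.047
```

>>> drive_tool(series=[[0,0,0,0,0,-10,0.5],[0,0,0,0,0,-10,0.4],[0,0,0,0,0,0,0.4]])

```text
time: 1.1
position: [0.253, -0.5712, 0.4219]
tool_rot: [0.684, 0.73, 0.0, -0.001]
ft_force: [0.5, -0.5, -0.8]
grip_width: 0.0364
```

```bash
cat >> h.py <<'E'
from scipy.spatial.transform import Rotation as Ro
DX=np.array([.088,-.9961,0])   # dispenser x in world
def to(*target):
    "shift in tool axes (mm) to a world point, turn about tool z (deg) that sets tool x to -DX"
    o=robot.get_obs(); R=Ro.from_quat(o['tool_rot'])
    print('t',round(float(o['time']),2),'pos',np.round(o['position'],4),'F',np.round(o['ft_force'],1),'w',round(float(o['grip_width']),4))
    Rt=Ro.from_matrix(np.stack([-DX,np.cross([0,0,-1],-DX),[0,0,-1]],1))
    print(' turn',np.round((R.inv()*Rt).as_rotvec(degrees=True),2))
    for t in target: print(' shift mm',np.round(R.inv().apply(np.array(t)-o['position'])*1e3,1))
E
python3 -c "
from h import *
to((.541,-.140,.42))"
```

```text
t 1.1 pos [ 0.253  -0.5712  0.4219] F [ 0.5 -0.5 -0.8] w 0.0364
 turn [-0.01 -0.07 -1.29]
 shift mm [411.4 315.7   2.4]
```

>>> drive_tool(series=[[0.041,0.0315,0,0,0,-1.3,0.4],[0.041,0.0315,0,0,0,0,0.4],[0.041,0.0315,0,0,0,0,0.4],[0.041,0.0315,0,0,0,0,0.4],[0.041,0.0315,0,0,0,0,0.4]])

```text
time: 1.72
position: [0.393, -0.3521, 0.4224]
tool_rot: [0.676, 0.737, 0.0, -0.0]
ft_force: [0.1, -0.4, 0.0]
grip_width: 0.0345
```

>>> drive_tool(series=[[0.041,0.0315,0,0,0,0,0.4],[0.041,0.0315,0,0,0,0,0.4],[0.041,0.0315,0,0,0,0,0.4],[0.041,0.0315,0,0,0,0,0.4],[0.041,0.0315,0,0,0,0,0.4]])

```text
time: 2.35
position: [0.5313, -0.1338, 0.4224]
tool_rot: [0.676, 0.737, -0.0, -0.0]
ft_force: [0.0, -0.5, -0.2]
grip_width: 0.0351
```

```bash
python3 -c "
from h import *
to((.541,-.140,.41))
p,d,m=grab('wrist','w0.png')
X=cloud(d,m)
np.set_printoptions(suppress=True)
q=p.astype(int); r=(d>0)&(q[...,2]>110)&(q[...,1]<60)&(q[...,0]<70)&(X[...,2]>.25);print(r.sum(),X[r].mean(0),X[r].min(0),X[r].max(0))
print(Ro.from_matrix(np.array(m['R'])).as_matrix().round(2), -np.array(m['R']).T@np.array(m['t']))
"
```

```text
t 2.35 pos [ 0.5313 -0.1338  0.4224] F [ 0.  -0.5 -0.2] w 0.0351
 turn [-0.01 -0.   -0.06]
 shift mm [-7.1  9.1 12.4]
620 [ 0.53871567 -0.17130335  0.34081388] [ 0.50843411 -0.18256745  0.33440084] [ 0.58272819 -0.12066656  0.44103341]
[[ 1.    0.09 -0.  ]
 [ 0.08 -0.95  0.31]
 [ 0.03 -0.31 -0.95]] [ 0.52445637 -0.04968506  0.58413287]
```

View pics/w0.png

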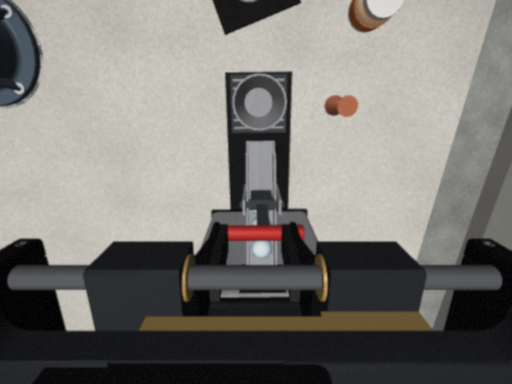

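The wrist view shows the bar at (265,232), the fingers on either side of it, and the shaker mouth at (259,102). I align with the bar and go down in front of it.

>>> drive_tool(series=[[-0.006,0.011,0,0,0,0,0.4],[0,0,0.04,0,0,0,0.4],[0,0,0.04,0,0,0,0.4],[0,0,0.03,0,0,0,0.4],[0,0,0,0,0,0,0.4]])

```text
time: 3.02
position: [0.5406, -0.1412, 0.3099]
tool_rot: [0.676, 0.737, -0.001, -0.003]
ft_force: [-0.0, -0.6, 0.4]
grip_width: 0.0348
```

>>> drive_tool(series=[[-0.02,0,0,0,0,0,0.4],[-0.02,0,0.003,0,0,0,0.4],[-0.015,0,0.005,0,0,0,0.4],[-0.01,0,0.005,0,0,0,0.4],[0,0,0,0,0,0,0.4]])

```text
time: 3.65
position: [0.5487, -0.2058, 0.2995]
tool_rot: [0.675, 0.738, 0.0, 0.0]
ft_force: [0.4, 4.0, 2.4]
grip_width: 0.0347
```

>>> drive_tool(series=[[-0.006,0,0.004,0,0,0,0.4],[-0.005,0,0.003,0,0,0,0.4],[-0.003,0,0,0,0,0,0.4],[0,0,0,0,0,0,0.4]])

```text
time: 4.15
position: [0.5495, -0.2155, 0.2916]
tool_rot: [0.674, 0.739, 0.002, -0.002]
ft_force: [1.1, 9.3, -2.0]
grip_width: 0.0347
```

>>> drive_tool(series=[[-0.003,0,0,0,0,0,0.4],[0,0,0,0,0,0,0.4],[-0.002,0,0,0,0,0,0.4],[0,0,0,0,0,0,0.4],[0,0,0,0,0,0,0.4]])

```text
time: 4.78
position: [0.5495, -0.2171, 0.2902]
tool_rot: [0.674, 0.739, 0.004, -0.005]
ft_force: [3.6, 14.3, -5.0]
grip_width: 0.0349
```

>>> drive_tool(series=[[0,0,0,0,0,0,0.4],[0,0,0,0,0,0,0.4],[0,0,0,0,0,0,0.4],[0,0,0,0,0,0,0.4],[0,0,0,0,0,0,0.4]])

```text
time: 5.4
position: [0.5495, -0.2171, 0.2902]
tool_rot: [0.674, 0.739, 0.004, -0.005]
ft_force: [3.0, 13.8, -4.9]
grip_width: 0.0349
```

```bash
python3 -c "
from h import *
to()
a=grab('wrist','w1.png')[0];b=grab('scene','s1.png')[0]
cv2.imwrite('pics/c1.png',np.hstack([cv2.resize(a[40:260,170:390],(400,400)),cv2.resize(b[160:300,80:260],(400,400))]))
"
```

```text
t 5.4 pos [ 0.5495 -0.2171  0.2902] F [ 3.  13.8 -4.9] w 0.0349
 turn [-0.07 -0.78  0.23]
```

View pics/c1.png

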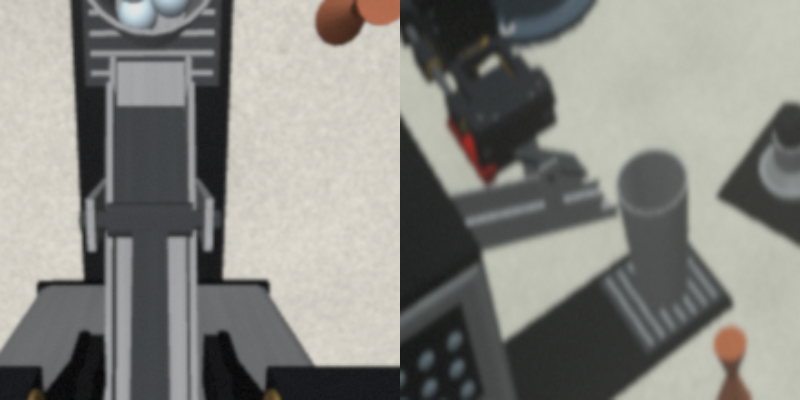

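The trough is empty and ice is visible in the shaker at the top of the left crop. I back off along the arc so the lever springs home.

>>> drive_tool(series=[[0.02,0,-0.003,0,0,0,0.4],[0.02,0,-0.005,0,0,0,0.4],[0.02,0,-0.006,0,0,0,0.4],[0.02,0,-0.006,0,0,0,0.4],[0.015,0,0,0,0,0,0.4]])

```text
time: 6.12
position: [0.5418, -0.1291, 0.3138]
tool_rot: [0.674, 0.738, -0.0, 0.002]
ft_force: [-0.1, -0.2, -0.5]
grip_width: 0.0347
```

>>> drive_tool(series=[[0,0,-0.04,0,0,0,0.4],[0,0,-0.04,0,0,0,0.6],[0.03,0,0,0,0,0,0.8],[0.05,0,0,0,0,0,1],[0,0,0,0,0,0,1]])

```text
time: 6.75
position: [0.5336, -0.0473, 0.3931]
tool_rot: [0.673, 0.74, 0.0, 0.001]
ft_force: [-0.2, -0.4, -0.1]
grip_width: 0.067
```

Run:
```python
from h import *
to((.4956,.1552,.2),(.4956,.1552,.04))
for n in('top','scene','wrist'):
    p,d,m=grab(n,n+'2.png'); X=cloud(d,m); q=p.astype(int)
    r=(d>0)&(q[...,2]>110)&(q[...,1]<60)&(q[...,0]<70)&(X[...,2]>.25)&(X[...,2]<.36)
    P=X[r]
    if len(P): print(n,'bar',len(P),P.mean(0).round(4),P.min(0).round(3),P.max(0).round(3))
    for nm,c,z0,z1,rad in(('shk',(.533,-.06),.146,.158,.06),('rim',(.4956,.1552),.022,.031,.055),('neck',(.4956,.1552),.06,.075,.04),('cap',(.4956,.1552),.09,.115,.04)):
        P=X[(d>0)&(X[...,2]>z0)&(X[...,2]<z1)&(np.hypot(X[...,0]-c[0],X[...,1]-c[1])<rad)]
        if len(P)>5:
            cc=cv2.minEnclosingCircle(P[:,:2].astype(np.float32)*1000); print(n,nm,len(P),P.mean(0).round(4),np.round(cc[0],1),round(cc[1],1))
```

```text
t 6.75 pos [ 0.5336 -0.0473  0.3931] F [-0.2 -0.4 -0.1] w 0.067
 turn [0.05 0.04 0.34]
 shift mm [205.3 -18.9 192.9]
 shift mm [205.4 -19.1 352.9]
top bar 21 [ 0.5362 -0.1703  0.3395] [ 0.526 -0.173  0.337] [ 0.545 -0.167  0.344]
top shk 39 [ 0.5419 -0.0231  0.1509] [536.3 -34.8] 35.4
top rim 258 [0.4949 0.1551 0.0263] [495.9 155.4] 41.9
top neck 28 [0.4855 0.1495 0.0677] [495.7 155.1] 22.9
top cap 152 [0.4952 0.155  0.0967] [495.5 155.2] 20.0
scene bar 99 [ 0.5461 -0.1758  0.3426] [ 0.507 -0.182  0.338] [ 0.582 -0.169  0.346]
scene shk 190 [ 0.5314 -0.0508  0.1508] [531.5 -49.2] 43.4
scene rim 198 [0.5077 0.1497 0.0269] [496. 157.] 44.0
scene neck 81 [0.5072 0.1477 0.0678] [498.5 153.5] 22.9
scene cap 133 [0.4985 0.1545 0.0972] [496.4 155.6] 23.0
wrist shk 408 [ 0.532  -0.0527  0.1508] [531.4 -50.8] 40.8
wrist rim 855 [0.4976 0.1483 0.0266] [495.3 157. ] 42.0
wrist neck 155 [0.4988 0.1433 0.0675] [495.4 156.5] 22.9
wrist cap 632 [0.4958 0.1537 0.0969] [495.2 156.4] 20.3
```

View pics/wrist2.png

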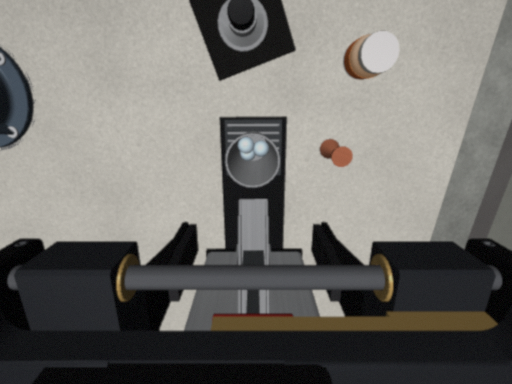

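Three balls are in the shaker (mouth at (252,160)) and the bar is back at its first position. Now the strainer at (0.4955, 0.156).

>>> drive_tool(series=[[0.052,-0.005,0.02,0,0,0.3,1],[0.052,-0.005,0.03,0,0,0,1],[0.051,-0.005,0.03,0,0,0,1],[0.051,-0.004,0.035,0,0,0,1],[0,0,0.05,0,0,0,1]])

```text
time: 7.52
position: [0.4984, 0.1559, 0.2274]
tool_rot: [0.675, 0.738, 0.002, 0.001]
ft_force: [0.1, -1.2, -0.7]
grip_width: 0.0866
```

>>> drive_tool(series=[[0,0,0.02,0,0,0,1],[0,0,0,0,0,0,1]])

```text
time: 7.78
position: [0.4968, 0.1529, 0.2058]
tool_rot: [0.677, 0.736, -0.002, -0.001]
ft_force: [-0.3, -0.4, 1.0]
grip_width: 0.0869
```

```bash
python3 -c "
from h import *
to((.4955,.156,.2),(.4955,.156,.041))
p,d,m=grab('wrist'); X=cloud(d,m)
for nm,z0,z1,rad in (('rim',.022,.031,.055),('cap',.09,.115,.04)):
    P=X[(d>0)&(X[...,2]>z0)&(X[...,2]<z1)&(np.hypot(X[...,0]-.4955,X[...,1]-.156)<rad)]
    cc=cv2.minEnclosingCircle(P[:,:2].astype(np.float32)*1000); print(nm,len(P),np.round(cc[0],1),round(cc[1],1))
"
```

```text
t 7.78 pos [0.4968 0.1529 0.2058] F [-0.3 -0.4  1. ] w 0.0869
 turn [-0.23  0.03 -0.24]
 shift mm [ 3.2 -1.   5.8]
 shift mm [  3.3  -0.4 164.8]
rim 1297 [495.2 156.9] 42.0
cap 1147 [495.6 157.2] 20.2
```

>>> drive_tool(series=[[0.004,-0.001,0.02,0,0,0,1],[0,0,0.04,0,0,0,1],[0,0,0.04,0,0,0,1],[0,0,0.04,0,0,0,1],[0,0,0.015,0,0,0,1]])

```text
time: 8.45
position: [0.4967, 0.1572, 0.0519]
tool_rot: [0.677, 0.736, -0.0, -0.0]
ft_force: [0.1, 0.8, 0.5]
grip_width: 0.0871
```

>>> drive_tool(series=[[0,0,0.006,0,0,0,1],[0,0,0,0,0,0,1]])

```text
time: 8.7
position: [0.4971, 0.1577, 0.0475]
tool_rot: [0.676, 0.736, 0.001, 0.001]
ft_force: [-0.5, 0.3, 0.5]
grip_width: 0.0869
```

```bash
python3 -c "
from h import *
to((.4955,.1568,.041))"
```

```text
t 8.7 pos [0.4971 0.1577 0.0475] F [-0.5  0.3  0.5] w 0.0869
 turn [ 0.13  0.   -0.18]
 shift mm [-0.8 -1.7  6.5]
```

>>> drive_tool(series=[[-0.001,-0.002,0.006,0,0,0,1],[0,0,0,0,0,0,1],[0,0,0,0,0,0,0.3],[0,0,0,0,0,0,0.3],[0,0,0,0,0,0,0.3]], squeeze=25)

```text
time: 9.32
position: [0.4941, 0.1567, 0.0407]
tool_rot: [0.676, 0.737, 0.0, 0.0]
ft_force: [-1.0, -0.6, 0.4]
grip_width: 0.0649
```

>>> drive_tool(series=[[0,0,0,0,0,0,0.3],[0,0,0,0,0,0,0.3],[0,0,0,0,0,0,0.3]])

```text
time: 9.7
position: [0.4943, 0.1567, 0.0406]
tool_rot: [0.676, 0.737, 0.0, 0.0]
ft_force: [0.2, 0.2, -0.3]
grip_width: 0.0456
```

>>> drive_tool(series=[[0,0,-0.01,0,0,0,0.3],[0,0,-0.03,0,0,0,0.3],[0,0,-0.04,0,0,0,0.3],[0,0,-0.04,0,0,0,0.3],[0,0,-0.04,0,0,0,0.3]])

```text
time: 10.32
position: [0.4933, 0.1566, 0.2022]
tool_rot: [0.676, 0.737, -0.0, -0.0]
ft_force: [-0.1, 0.1, -1.9]
grip_width: 0.0455
```

>>> drive_tool(series=[[0,0,-0.03,0,0,0,0.3],[0,0,-0.015,0,0,0,0.3],[0,0,0,0,0,0,0.3]])

```text
time: 10.7
position: [0.4942, 0.1567, 0.2463]
tool_rot: [0.676, 0.737, 0.001, 0.001]
ft_force: [-0.0, -0.1, -1.9]
grip_width: 0.0457
```

```bash
cat > sh.py <<'E'
from h import *
# shaker mouth from the visible rim points; held lid's rim position
def fit(P,r):
    from scipy.optimize import least_squares
    return least_squares(lambda c:np.hypot(P[:,0]-c[0],P[:,1]-c[1])-r,P[:,:2].mean(0),loss='soft_l1',f_scale=.001).x
o=robot.get_obs(); tcp=o['position']
for n in('wrist','top','scene'):
    p,d,m=grab(n,n+'3.png'); X=cloud(d,m)
    h=np.hypot(X[...,0]-.5314,X[...,1]+.0508)
    P=X[(d>0)&(abs(X[...,2]-.152)<.004)&(h<.055)&(h>.03)]
    if len(P)>30: print(n,'mouth',len(P),P[:,2].mean().round(4),fit(P,.0395).round(4))
    zr=tcp[2]-.041+.026
    h=np.hypot(X[...,0]-tcp[0],X[...,1]-tcp[1])
    P=X[(d>0)&(abs(X[...,2]-zr)<.006)&(h<.055)]
    if len(P)>30: print(n,'heldrim',len(P),P[:,2].mean().round(4),'circ',cv2.minEnclosingCircle(P[:,:2].astype(np.float32)*1000))
to((.5314,-.0508,.26))
E
python3 sh.py
```

```text
wrist heldrim 3177 0.2325 circ ((494.43536376953125, 156.96278381347656), 41.94697189331055)
top mouth 103 0.1512 [ 0.5315 -0.0521]
scene mouth 159 0.1514 [ 0.5317 -0.0509]
scene heldrim 272 0.2319 circ ((493.9246826171875, 155.05934143066406), 43.164154052734375)
t 10.85 pos [0.4929 0.1565 0.2441] F [ 0.5  0.2 -0.6] w 0.0452
 turn [-0.19  0.   -0.17]
 shift mm [-209.8   20.7  -15.9]
```

>>> drive_tool(series=[[-0.04,0.004,-0.01,0,0,0,0.3],[-0.045,0.004,0,0,0,0,0.3],[-0.045,0.004,0,0,0,0,0.3],[-0.045,0.004,0,0,0,0,0.3],[-0.035,0.004,0,0,0,0,0.3]])

```text
time: 11.48
position: [0.5313, -0.0525, 0.2539]
tool_rot: [0.677, 0.736, -0.001, -0.001]
ft_force: [0.0, 0.9, -1.1]
grip_width: 0.0452
```

>>> drive_tool(series=[[0,0,0.02,0,0,0,0.3],[0,0,0.02,0,0,0,0.3],[0,0,0,0,0,0,0.3],[0,0,0,0,0,0,0.3]])

```text
time: 11.98
position: [0.5319, -0.0508, 0.2153]
tool_rot: [0.676, 0.737, -0.0, -0.0]
ft_force: [-0.4, 0.6, -1.2]
grip_width: 0.0455
```

```bash
python3 sh.py; python3 -c "
from h import *
import time
for i in range(4): robot.camera('top'); print(np.round(robot.get_obs()['position'],4))
to((.531,-.052,.21))
a=cv2.imread('pics/scene3.png')[130:290,110:300];cv2.imwrite('pics/c3.png',cv2.resize(a,None,fx=3.5,fy=3.5,interpolation=2))"
```

```text
wrist mouth 372 0.1513 [ 0.5314 -0.0509]
wrist heldrim 3173 0.2015 circ ((532.1060180664062, -50.559417724609375), 42.030242919921875)
scene mouth 99 0.1513 [ 0.5314 -0.0509]
scene heldrim 267 0.2026 circ ((533.017822265625, -51.43651580810547), 42.46385955810547)
t 12.12 pos [ 0.5323 -0.0509  0.2162] F [ 0.8  0.2 -1.1] w 0.0453
 turn [ 0.07  0.03 -0.15]
 shift mm [  0.1  -0.9 -43.8]
[ 0.5323 -0.0509  0.2163]
[ 0.5322 -0.0509  0.2162]
[ 0.5321 -0.0509  0.2161]
[ 0.532  -0.0508  0.216 ]
t 12.32 pos [ 0.532  -0.0508  0.216 ] F [ 0.9 -0.3 -0.9] w 0.0456
 turn [ 0.05  0.02 -0.15]
 shift mm [-1.1 -1.1  6. ]
```

View pics/c3.png

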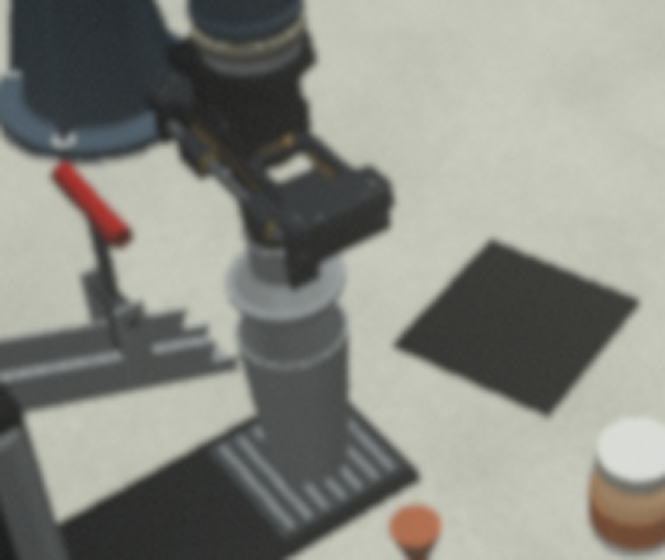

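The lid hangs level, centred over the shaker to about 1 mm. Lowering.

>>> drive_tool(series=[[0,-0.001,0.01,0,0,0,0.3],[0,0,0.01,0,0,0,0.3],[0,0,0.006,0,0,0,0.3],[0,0,0.005,0,0,0,0.3],[0,0,0.003,0,0,0,0.3]])

```text
time: 12.95
position: [0.5308, -0.051, 0.1811]
tool_rot: [0.676, 0.737, -0.0, -0.0]
ft_force: [-0.3, -0.1, -1.3]
grip_width: 0.0455
```

>>> drive_tool(series=[[0,0,0.003,0,0,0,0.3],[0,0,0.003,0,0,0,0.3],[0,0,0.002,0,0,0,0.3],[0,0,0,0,0,0,0.3]])

```text
time: 13.45
position: [0.5307, -0.051, 0.1734]
tool_rot: [0.676, 0.737, -0.0, -0.0]
ft_force: [0.9, 0.5, -1.9]
grip_width: 0.0453
```

>>> drive_tool(series=[[0,0,0.002,0,0,0,0.3],[0,0,0.001,0,0,0,0.3],[0,0,0,0,0,0,0.3]])

```text
time: 13.82
position: [0.5308, -0.051, 0.1707]
tool_rot: [0.676, 0.737, 0.0, 0.0]
ft_force: [0.1, 0.5, -0.6]
grip_width: 0.0456
```

>>> drive_tool(series=[[0,0,0.001,0,0,0,0.3],[0,0,0,0,0,0,0.3]])

```text
time: 14.08
position: [0.5309, -0.051, 0.1706]
tool_rot: [0.676, 0.737, 0.0, 0.0]
ft_force: [-1.8, 0.9, 6.6]
grip_width: 0.0452
```

Contact at the expected height with 6.6 N. I open and check.

>>> drive_tool(series=[[0,0,0,0,0,0,0.65],[0,0,0,0,0,0,0.75],[0,0,0,0,0,0,0.8],[0,0,-0.02,0,0,0,0.8],[0,0,-0.03,0,0,0,0.8]])

```text
time: 14.7
position: [0.53, -0.0508, 0.219]
tool_rot: [0.676, 0.737, -0.001, -0.001]
ft_force: [0.7, 0.1, -0.7]
grip_width: 0.0691
```

>>> drive_tool(series=[[0,0,-0.04,0,0,0,0.8],[0,0,-0.02,0,0,0,0.8],[0,0,0,0,0,0,0.8]])

```text
time: 15.08
position: [0.5318, -0.0513, 0.281]
tool_rot: [0.676, 0.737, 0.001, 0.002]
ft_force: [-0.7, 0.7, -0.5]
grip_width: 0.0693
```

```bash
cat > ck.py <<'E'
from h import *
to((.5312,-.0509,.199))
for n in('wrist','scene'):
    p,d,m=grab(n,n+'4.png'); X=cloud(d,m); h=np.hypot(X[...,0]-.5312,X[...,1]+.051)
    for nm,z0,z1,rad in(('rim',.153,.159,.048),('necktop',.195,.201,.03),('captop',.22,.236,.03)):
        P=X[(d>0)&(X[...,2]>z0)&(X[...,2]<z1)&(h<rad)]
        if len(P)<10: continue
        A=np.c_[P[:,:2]-[.5312,-.051],np.ones(len(P))]; c=np.linalg.lstsq(A,P[:,2],rcond=None)[0]
        e=cv2.minEnclosingCircle(P[:,:2].astype(np.float32)*1000)
        print(n,nm,len(P),'z',np.median(P[:,2]).round(4),'tilt',c.round(4),np.round(e[0],1),round(e[1],1))
cv2.imwrite('pics/c4.png',cv2.resize(cv2.imread('pics/scene4.png')[130:290,110:300],None,fx=3.5,fy=3.5,interpolation=2))
E
python3 ck.py
```

```text
t 15.07 pos [ 0.5318 -0.0513  0.281 ] F [-0.7  0.7 -0.5] w 0.0693
 turn [ 0.22  0.09 -0.16]
 shift mm [ 0.5 -0.9 82. ]
wrist rim 1423 z 0.156 tilt [-0.0013 -0.0003  0.1562] [531.1 -50.7] 42.0
wrist necktop 318 z 0.1977 tilt [-0.0043 -0.0139  0.1979] [531.1 -50.7] 22.9
wrist captop 1659 z 0.2276 tilt [ 0.0017 -0.0634  0.2272] [530.9 -51.3] 20.1
scene rim 207 z 0.1566 tilt [-0.0003  0.0023  0.1565] [531.5 -51.4] 43.3
scene necktop 59 z 0.1989 tilt [-0.0331  0.0042  0.199 ] [534.5 -51.7] 23.3
scene captop 184 z 0.2284 tilt [-0.09    0.0268  0.2279] [531.3 -50.9] 21.4
```

View pics/c4.png

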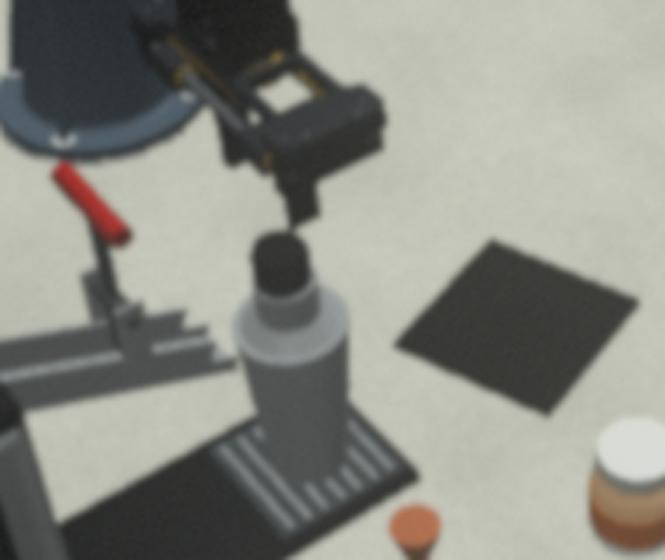

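The strainer sits level with its rim top at 0.156 m, as it should; the cap is at (0.531,-0.051) with its top at 0.228 m. Going for the cap.

>>> drive_tool(series=[[0,0,0.03,0,0,0,0.8],[0,0,0.03,0,0,0,0.8],[0,0,0.014,0,0,0,0.8],[0,0,0.005,0,0,0,0.8],[0,0,0,0,0,0,0.8]])

```text
time: 15.8
position: [0.5311, -0.0511, 0.2005]
tool_rot: [0.676, 0.737, 0.0, 0.0]
ft_force: [-0.5, -0.7, -0.8]
grip_width: 0.0699
```

```bash
python3 -c "
from h import *
robot.camera('top'); to((.531,-.051,.201))"
```

```text
t 15.85 pos [ 0.5314 -0.0511  0.2011] F [ 0.5 -0.2 -0.2] w 0.0699
 turn [ 0.06  0.02 -0.17]
 shift mm [ 0.2 -0.4  0.1]
```

>>> drive_tool(series=[[0,0,0,0,0,0,0.5],[0,0,0,0,0,0,0.47],[0,0,0,0,0,0,0.3],[0,0,0,0,0,0,0.3],[0,0,0,0,0,0,0.3]], squeeze=12)

```text
time: 16.48
position: [0.5309, -0.051, 0.2008]
tool_rot: [0.676, 0.737, 0.0, 0.0]
ft_force: [-0.3, -0.6, 1.7]
grip_width: 0.0415
```

>>> drive_tool(series=[[0,0,0,0,0,0,0.3],[0,0,-0.003,0,0,0,0.3],[0,0,-0.006,0,0,0,0.3],[0,0,-0.008,0,0,0,0.3],[0,0,-0.01,0,0,0,0.3]])

```text
time: 17.1
position: [0.5309, -0.051, 0.2282]
tool_rot: [0.676, 0.737, 0.0, -0.0]
ft_force: [0.1, -0.1, -1.1]
grip_width: 0.0414
```

>>> drive_tool(series=[[0,0,-0.012,0,0,0,0.3],[0,0,-0.012,0,0,0,0.3],[0,0,-0.008,0,0,0,0.3],[0,0,0,0,0,0,0.3],[0,0,0,0,0,0,0.3]])

```text
time: 17.73
position: [0.5305, -0.0509, 0.2593]
tool_rot: [0.676, 0.737, -0.0, -0.0]
ft_force: [-0.3, -0.4, 0.6]
grip_width: 0.0411
```

```bash
python3 ck.py
```

```text
t 17.73 pos [ 0.5305 -0.0509  0.2593] F [-0.3 -0.4  0.6] w 0.0411
 turn [-0.04 -0.02 -0.17]
 shift mm [-0.1  0.7 60.3]
wrist rim 1655 z 0.156 tilt [-0.0023  0.001   0.1561] [531.1 -50.7] 42.0
wrist necktop 731 z 0.1977 tilt [-0.0026 -0.0037  0.1977] [531.1 -50.7] 23.0
wrist captop 453 z 0.2215 tilt [ 0.0015 -0.0178  0.2217] [531.1 -49.8] 15.9
scene rim 204 z 0.1565 tilt [-0.0046  0.003   0.1566] [530.8 -51.2] 43.1
scene necktop 91 z 0.1985 tilt [-0.0068  0.0106  0.1984] [532.3 -50.6] 23.5
scene captop 93 z 0.2232 tilt [ 0.0093 -0.0101  0.223 ] [531.6 -51.6] 16.5
```

View pics/c4.png

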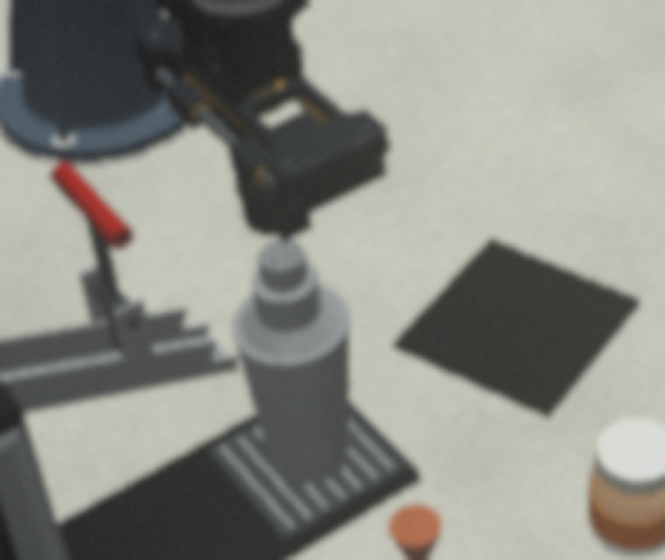

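```bash
python3 -c "
from rig import robot; print(robot.hand_in(), robot.get_obs()['grip_width'])"
```

```text
the job is handed in; nothing more can be done
the job is handed in; nothing more can be done
```

The job is done and handed in at about 18 s of the 72 s limit; the hand-in gave no verdict.

- **Ice:** I pushed the lever to its stop with two fingers either side of its arm. All three ice balls showed in the shaker and the trough was empty. The lever bar then measured back at its starting position.
- **Strainer:** I lowered it with its cap on until it made contact at 6.6 N. It sits level, with the top of its rim at 0.156 m as expected.
- **Cap:** I lifted it straight up by 58 mm, so its lower edge is about 34 mm clear of the spout. It is still in the gripper (41 mm opening, 12 N) over the shaker. The strainer measured the same before and after (rim centre 531.1, -50.7 mm).
- **Other things on the counter:** Nothing was moved near the tub, jigger or pump. The tub and jigger looked untouched in the later pictures; I did not re-measure any of the three at the end.

No check failed. The cameras disagreed by 1–2 mm on some positions, within their calibration, except one scene-camera reading of the partly hidden neck top, which was about 3.5 mm off.

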